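# Load and lock the plug-in cards of a bench card cage, then fit its power module

### The job

Load the test cage: take every circuit card from the black rack, slide each, without dropping it, down a free pair of card guides in the aluminium cage, and swing both its ejector levers inward to their stops so that the card is drawn fully home. Only when all cards are locked, slide the power module all the way down into its bay at the end of the cage. Leave the other things on the bench where they are.

Things in the scene. Friction and masses are not known exactly. Their poses are not given: they have to be found in the camera images.
- cage: Card cage (lengths in mm): open aluminium chassis fixed on the bench, mouth up, 238 (x) x 192 (y), 132 high. Three equal card slots (0, 1, 2) at x = -84, -34, 16 and the power bay at x = 83, all at y = 0. Origin on the bench; axes: x across the slots (card thickness), y along a card's width, z up. Cards and module fit either way round.
- slot0_home (a point): Where a card's board centre lies when fully home in slot 0 (70 above the bench; axes as the cage's). Each slot has two upright grey guides facing each other: grooves 6.5 wide in x, 134 apart in y between groove bottoms, plain from 100 above the bench down, with mouths flared up to 110 that catch an edge 3 off.
- slot1_home (a point): The same for slot 1, the middle one. At the foot of every slot is a white socket that yields downward by 5: a card let go in the guides rests on it some 3 to 5 short of home (board centre 73 to 75 above the bench). Pushing it home takes 8 N in all, the card's weight included; it does not spring back.
- slot2_home (a point): The same for slot 2, next to the power bay. Along both ends of the slots, 82 to 96 from their middle in y, runs a lip (underside 127.5, top 131.5 above the bench). An open lever's claw passes inside it; swinging the lever inward hooks the claw under the lip and draws the card down.
- bay_home (a point): Where the centre of the power module's box lies when it stands on the bay's floor (60 above the bench; axes as the cage's). The bay is an open-topped steel sleeve, inside 74 (x) x 104 (y), floor 20 and plain walls 86 above the bench, with a rim flared up to 95 that catches 3 off.
- psu_mid (a point): Power module: grey box 70 (x) x 100 (y) x 80 high, 0.55 to 0.75 kg, loose on the bench. Point: centre of the box, 40 above its underside, z up. Pull handle on top: a bar 10 thick (x), 72 long (y), 14 high, its centre 69 above this point, on 8 wide posts at y = +-32, with 22 free below the bar.
- rack: Black card rack, 150 (x) x 146 (y), 50 high, fixed on the bench. Origin under its middle. Three grooves for cards at x = -50, 0, 50, each card standing along y on the rack's floor, 8 above the bench; grooves open at the top, 6.5 wide, so cards may lean a few degrees.
- card0_mid (a point): Circuit card, 0.23 to 0.34 kg: green board 4 thick (x) x 130 wide (y) x 100 high (z). Point: centre of the board, 50 above its lower edge. On its upper edge an aluminium panel 22 (x) x 130 (y), z +50 to +54, and a pull handle: bar 10 thick (x), 72 long (y), 14 high, centre at z +83, on 8 wide posts at y = +-32, 22 free below the bar.
- card1_mid (a point): A second card like card 0. Two or three cards are present, upright in the rack at the start; an absent one reads None. Every card has an ejector lever on each upper corner.
- card2_mid (a point): A third card like card 0, None when absent.
- card0_lever_a (a joint): Lever at card 0's +y end; pivot at y +65, z +58 from the card's point, swings in the card's y-z plane. 0 = closed at its stop (grip up, leaning 3 degrees outward), 0.77 rad = fully open (leaning 47 degrees outward; at the start 0.73 to 0.77). Grip: 14 wide (x), 7 thick, black, its end 45 from the pivot.
- card0_lever_b (a joint): The like lever at card 0's -y end (pivot y -65, z +58). Levers stay where left (friction 0.04 N m). Pushing the grip inward takes 2 to 8 N; its end rises 14 on the way, then it stops at 0. The round claw outboard of the pivot is 21 long, 6 thick; at 0 it points outward, 12 degrees below level.
- card1_lever_a (a joint): The like lever at the +y end of card 1 (None when absent).
- card1_lever_b (a joint): The like lever at the -y end of card 1 (None when absent).
- card2_lever_a (a joint): The like lever at the +y end of card 2 (None when absent).
- card2_lever_b (a joint): The like lever at the -y end of card 2 (None when absent).
- multimeter: Bystander: hand-held multimeter, black, 180 x 82 x 36, lying flat (mm). Origin at its underside.
- mouse: Bystander: black computer mouse, 62 x 105 x 33 (mm). Origin at its underside.
- screwdriver: Bystander: black screwdriver, about 200 long, lying (mm). Origin at its underside.
- stacked_board: Bystander: two green circuit boards stacked on brass stand-offs, 100 x 140 x 45 (mm). Origin at its underside.
- solder_reel: Bystander: solder reel standing on its flange, 60 across, 48 high (mm). Origin at its underside.
- parts_tray: Bystander: shallow grey divided tray, 100 x 150 x 30 (mm). Origin at its underside.
- caliper: Bystander: slide caliper lying flat, 230 long, its steel beam 16 wide, 12 high at the black slider (mm). Origin at its underside.
Not all that is in view belongs to the job. What is shaped like the part that bears psu_mid but yellow is not meant.

How it is judged:
On the way, in this order (a step that is already met when the one before it is completed fails the run):
1. every card is fully home in a slot with both levers closed (((horizontal distance between card0_mid and slot0_home below 0.005 m and z of card0_mid in the frame of slot0_home below 0.0025 m) or (horizontal distance between card0_mid and slot1_home below 0.005 m and z of card0_mid in the frame of slot1_home below 0.0025 m) or (horizontal distance between card0_mid and slot2_home below 0.005 m and z of card0_mid in the frame of slot2_home below 0.0025 m)) and value of joint each of card0_lever_a, card0_lever_b, card1_lever_a, card1_lever_b, card2_lever_a, card2_lever_b below 0.15 rad and ((horizontal distance between card1_mid and slot0_home below 0.005 m and z of card1_mid in the frame of slot0_home below 0.0025 m) or (horizontal distance between card1_mid and slot1_home below 0.005 m and z of card1_mid in the frame of slot1_home below 0.0025 m) or (horizontal distance between card1_mid and slot2_home below 0.005 m and z of card1_mid in the frame of slot2_home below 0.0025 m)) and ((horizontal distance between card2_mid and slot0_home below 0.005 m and z of card2_mid in the frame of slot0_home below 0.0025 m) or (horizontal distance between card2_mid and slot1_home below 0.005 m and z of card2_mid in the frame of slot1_home below 0.0025 m) or (horizontal distance between card2_mid and slot2_home below 0.005 m and z of card2_mid in the frame of slot2_home below 0.0025 m))), for 0.2 s.
2. the power module stands fully down in its bay (horizontal distance between psu_mid and bay_home below 0.004 m and z of psu_mid in the frame of bay_home below 0.004 m), for 0.2 s.
At the end, for the whole second after the job is handed in: Each card present is in a slot (within 5 mm sideways, less than 2.5 mm short of home) with both levers within 0.15 rad of closed, and the power module is in its bay (within 4 mm, less than 4 mm short of the floor) (all of step 1 and all of step 2); the robot touches nothing.
It fails at once if one of the other things on the bench is pushed more than 30 mm from its place (distance of any of multimeter, mouse, screwdriver, stacked_board, solder_reel, parts_tray, caliper from where it was at the start of the episode above 0.03 m).
It fails at once if a card is dropped down the guides (faster than 0.6 m/s over a slot) ((horizontal distance between card0_mid and slot0_home below 0.02 m and height (world z) of card0_mid below 0.15 m and linear speed of card0 above 0.6 m/s) or (horizontal distance between card0_mid and slot1_home below 0.02 m and height (world z) of card0_mid below 0.15 m and linear speed of card0 above 0.6 m/s) or (horizontal distance between card0_mid and slot2_home below 0.02 m and height (world z) of card0_mid below 0.15 m and linear speed of card0 above 0.6 m/s) or (horizontal distance between card1_mid and slot0_home below 0.02 m and height (world z) of card1_mid below 0.15 m and linear speed of card1 above 0.6 m/s) or (horizontal distance between card1_mid and slot1_home below 0.02 m and height (world z) of card1_mid below 0.15 m and linear speed of card1 above 0.6 m/s) or (horizontal distance between card1_mid and slot2_home below 0.02 m and height (world z) of card1_mid below 0.15 m and linear speed of card1 above 0.6 m/s) or (horizontal distance between card2_mid and slot0_home below 0.02 m and height (world z) of card2_mid below 0.15 m and linear speed of card2 above 0.6 m/s) or (horizontal distance between card2_mid and slot1_home below 0.02 m and height (world z) of card2_mid below 0.15 m and linear speed of card2 above 0.6 m/s) or (horizontal distance between card2_mid and slot2_home below 0.02 m and height (world z) of card2_mid below 0.15 m and linear speed of card2 above 0.6 m/s)).
Of card0, card1, card2 only 2 to 3 are there at a start; the rules pass over those that are not, and their reading is None.
At some moment in a run one of psu may be knocked a few centimetres aside while the robot is not near it.
It also fails if it takes over 210 s, if anything falls off the work surface, if the arm or the gripper's body presses on something with over 40 N, if the wrist force passes 120 N, or if a joint passes its speed limit or range.

### The arm

A 7-joint arm with a two-finger parallel gripper is mounted at the origin on the work surface. World frame = base frame: x ahead of the robot, y to its left, z up, the work surface at z = 0. Lengths are in m, angles in rad, forces in N, time in s.
With the tool pointing down it reaches from about 0.4 to 0.85 m from the base axis. Payload 10.4 kg.
Tool frame: the origin (TCP) lies between the finger pads; the fingertips stand 17 mm ahead of it and the grasp point (between the pads) lies 2 mm behind it; z points along the fingers, y is the direction in which the jaws open and shut (so a half turn about z gives the same grasp; the last joint's range is limited). The gripper opens to 87 mm and grips with 3 to 60 N. Pads are 19 mm wide; open, the fingers measure 117 mm over their backs; the gripper's body (75 mm by 190 mm) begins 51 mm behind the grasp point.
Start: joints at [1.16, 0.332, -0.065, 1.46, 0.022, 1.35, -0.088], TCP at [0.236, -0.579, 0.204] pointing down, gripper open.
Joint ranges: [-2.6, 2.6], [-0.5, 2.12], [-1.47, 1.34], [0.16, 2.42], [-1.27, 4.41], [0.06, 2.06], [-2.6, 2.6]. Speed limits (rad/s): [2.22, 2.22, 2.79, 2.79, 3.14, 3.14, 3.14].

### API

Orientations are given as a unit quaternion [w, x, y, z].
In Python, from workcell import * gives the robot as it stands.
- The arm moves only by the shell command python3 -m pendant 'ROWS' [OPENING]. ROWS is JSON, a list of rows, each a list of 4 numbers: the shift along the world's x, y, z in mm, then the turn about the world's z in degrees. In form: [[tx, ty, tz, spin], ...]. A call has 1 to 10 rows; each row is the pose to reach, as a shift and turn from the pose commanded when the call began; what a row does not reach only later rows make up. A row lasts 1/12 s, in which the tool goes at most 41.7 mm and 7.16 degrees, less where a joint would pass 70% of its speed; a pose out of reach is approached as far as the arm can. A call with a gripper value outside its range is refused whole. OPENING is the opening in per cent of the stroke, from 0 (shut) to 100 (fully open), set as the call begins (- or left out, the last holds). The fingers move at their own pace and stop on an object; the grip force is fixed at half the most. Time passes only in rows, so rows that repeat a pose let the fingers close. It gives the time, the measured TCP pose, the force and the opening at its end, in the units of the state.
- get_state(): the state, without advancing time (a new reading comes with each control period).
- snapshot(name): name is "side" or "top" or "wrist"; returns the picture (480x640x3 uint8, red, green, blue); there is no depth.
- camera_info(name): a dict with "K" (3x3 intrinsics, pixels), "R" (3x3) and "t" (3): a world point X has camera coordinates R X + t; the wrist camera has in their place "mount" (4x4, takes a point from camera to tool coordinates, whose origin is the TCP and whose axes are the flange's). Camera axes: x right, y down, z forward; pixel columns grow to the right and rows downward; lengths in m; the calibration is good to about 2 mm. A picture is of the moment at which its call begins: read the wrist's pose just before it. camera_info takes no time and is no camera call.
- job_done(): hands the job in, once; it reports no verdict.
The state is a dict: "time": time; "qpos": joint angles; "qvel": joint speeds; "joint_torque": joint torques, N m; "tcp_pos": TCP position; "eef_rot": TCP orientation; "wrist_force": force on the tool from outside, world axes, zero at the start; "torque": the same for the moment, N m; "opening": finger opening in m.
Only numpy, scipy, OpenCV 4.12 (cv2) and the standard library are available. Lean on these libraries where they do the work, as an engineer would, in place of code of your own. Each camera call takes 0.05 s, during which the arm holds its last target. There are 200 camera calls.

## Working session

There is one attempt and no reset: what is moved stays moved. The work goes in short steps, Python scripts to look and compute and a shell command to move; the robot and the scene stay as the last step left them, time stands still between calls to the robot, and variables do not carry over. Pictures are saved under pics/ and viewed, about 12 in all and at most 16, crops included, and the job is handed in when it is done.

```bash
mkdir -p pics; ls; python3 - <<'E'
from workcell import *
import cv2
s=get_state();print(s)
for n in("top","side","wrist"):
    im=snapshot(n);cv2.imwrite(f"pics/{n}0.png",im[:,:,::-1]);print(n,camera_info(n))
E
```

```text
pics
{'time': 0.0, 'qpos': array([ 1.16039492,  0.33292081, -0.06469908,  1.46093298,  0.02160628,
        1.34987956, -0.08849227]), 'qvel': array([-2.39875584e-04,  4.68661829e-04,  3.28233328e-04, -3.45846936e-07,
       -4.82964074e-05,  7.97915874e-04, -7.75395463e-04]), 'joint_torque': array([-1.41208998e-04, -6.23251605e+01,  2.43468879e-02, -3.89882863e+01,
       -6.13760110e-02,  3.98731674e-02,  2.01429139e-04]), 'tcp_pos': array([ 0.23618406, -0.57821669,  0.20292737]), 'eef_rot': array([-7.01208666e-04,  9.81257029e-01,  1.92702157e-01, -1.74022041e-04]), 'wrist_force': array([1.23337122, 0.08500136, 0.62071645]), 'torque': array([ 0.00683353, -0.02989909,  0.01924181]), 'opening': 0.08698936891932135}
top {'K': array([[441.00967245,   0.        , 332.18764523],
       [  0.        , 441.00967245, 236.29408576],
       [  0.        ,   0.        ,   1.        ]]), 'R': array([[-0.00489954, -0.99984739, -0.0167686 ],
       [-0.99505618,  0.00653806, -0.09909817],
       [ 0.09919268,  0.01620016, -0.99493636]]), 't': array([-0.07402855,  0.56473884,  1.12299436])}
side {
[... 214 characters left out ...]
0928e-04],
       [-3.47278880e-01,  5.51143082e-01, -7.58708562e-01],
       [ 4.05299945e-01, -6.41382137e-01, -6.51429896e-01]]), 't': array([0.40793882, 0.32478823, 1.05549693])}
wrist {'K': array([[375.93305122,   0.        , 318.79115723],
       [  0.        , 375.93305122, 241.75289201],
       [  0.        ,   0.        ,   1.        ]]), 'mount': array([[-7.90610460e-05, -9.68332453e-01, -2.49664283e-01,
         6.87364022e-02],
       [ 9.99999759e-01,  9.54723253e-05, -6.86962412e-04,
        -1.12731495e-03],
       [ 6.89044027e-04, -2.49664277e-01,  9.68332213e-01,
        -1.81244014e-01],
       [ 0.00000000e+00,  0.00000000e+00,  0.00000000e+00,
         1.00000000e+00]])}
```

View pics/top0.png

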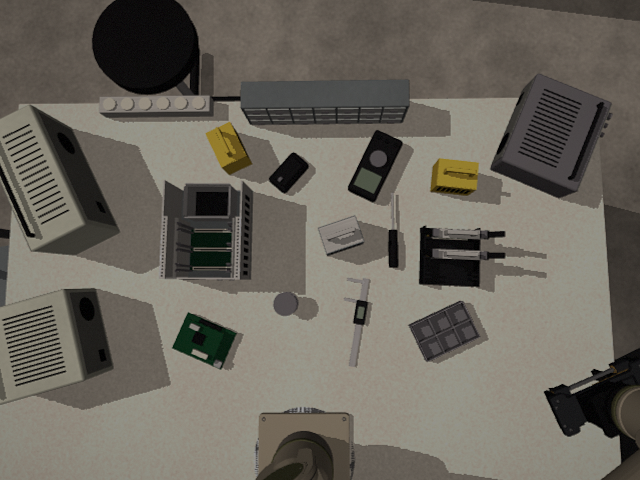

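View pics/side0.png

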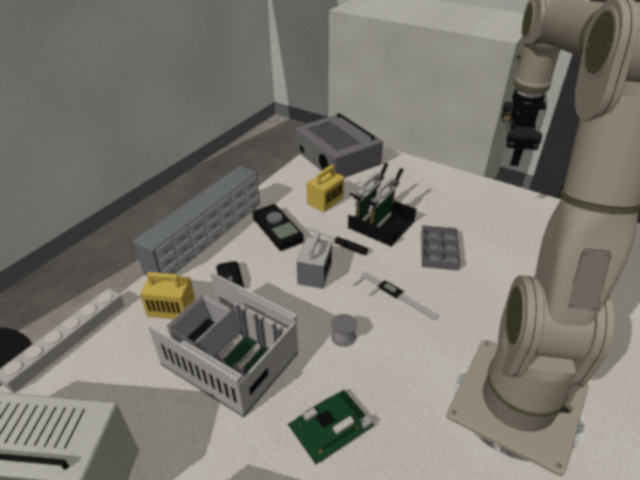

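```bash
cat > h.py <<'E'
import numpy as np,cv2
from workcell import *
from scipy.spatial.transform import Rotation as Ro
def cam(n):
    c=camera_info(n);K=c["K"]
    if n!="wrist": return K,np.array(c["R"]),np.array(c["t"])
    s=get_state();w,x,y,z=s["eef_rot"];T=np.eye(4);T[:3,:3]=Ro.from_quat([x,y,z,w]).as_matrix();T[:3,3]=s["tcp_pos"]
    M=np.linalg.inv(T@c["mount"]);return K,M[:3,:3],M[:3,3]
def ray(C,u,v,z):
    K,R,t=C;d=R.T@np.linalg.inv(K)@[u,v,1];o=-R.T@t
    return o+d*(z-o[2])/d[2]
def pix(C,X):
    K,R,t=C;p=K@(R@np.array(X)+t);return p[:2]/p[2]
def crop(im,x0,y0,x1,y1,k): return cv2.resize(im[y0:y1,x0:x1,::-1],None,fx=k,fy=k,interpolation=cv2.INTER_CUBIC)
E
python3 - <<'E'
from h import *
im=cv2.imread("pics/top0.png")[:,:,::-1]
a=crop(im,150,170,270,290,4);b=crop(im,400,215,520,295,4);c=crop(im,305,205,385,265,4)
z=np.zeros((480,800,3),np.uint8);z[:480,:480]=a
z[:213,480:800]=cv2.resize(b,(320,213));z[220:460,480:800]=c
cv2.imwrite("pics/c1.png",z)
C=cam("top")
print(ray(C,207,255,.13),ray(C,450,255,0.13),ray(C,342,234,.08))
E
```

```text
[0.5113659  0.21878854 0.13      ] [ 0.50799969 -0.35611854  0.13      ] [ 0.56464218 -0.10257675  0.08      ]
```

View pics/c1.png

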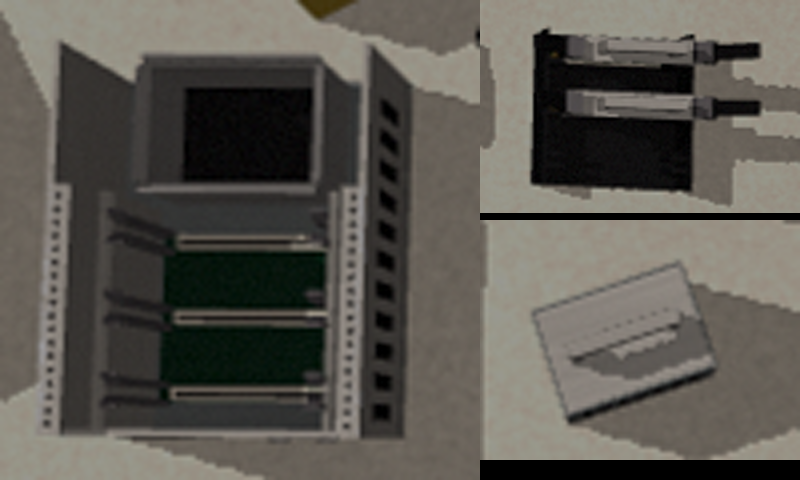

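Top view: the cage is at left with bay up-image and slots 0–2 all empty. The rack at right, about (450,256), holds two cards with their bars at rows ~235 and ~255. A grey box with handle is at (342,234) and is the module by colour. The look-alikes at (228,148) and (455,176) are yellow, so not meant. Next I move over the rack for a wrist look.

```bash
python3 -m pendant '[[27,18,10,6.8],[54,36,20,13.6],[82,54,30,20.4],[110,72,40,27.2],[137,90,50,34],[164,107,60,40.8],[192,125,70,47.6],[219,143,80,54.4],[247,161,90,61.2],[274,179,97,67.8]]' 35
python3 -m pendant '[[0,0,20,0],[0,0,20,0],[0,0,20,0],[0,0,20,0]]'
python3 - <<'E'
from h import *
s=get_state();print(s["tcp_pos"],s["eef_rot"],s["opening"],s["wrist_force"])
im=snapshot("wrist");cv2.imwrite("pics/w1.png",im[:,:,::-1])
C=cam("wrist");print(pix(C,[.51,-.36,.14]))
E
```

```text
time: 0.98
tcp_pos: [0.5116, -0.3986, 0.3016]
eef_rot: [0.0, 0.705, 0.709, 0.0]
wrist_force: [0.8, -0.5, -0.6]
opening: 0.0326
time: 1.32
tcp_pos: [0.5097, -0.4002, 0.3199]
eef_rot: [-0.0, 0.708, 0.707, -0.0]
wrist_force: [0.6, 0.2, 0.0]
opening: 0.0304
[ 0.50965713 -0.40019612  0.31992119] [-4.00178053e-04  7.07510336e-01  7.06702828e-01 -2.78471073e-04] 0.030439293065744822 [0.63174942 0.16144121 0.01494698]
[319.32729688 176.70615088]
```

View pics/w1.png

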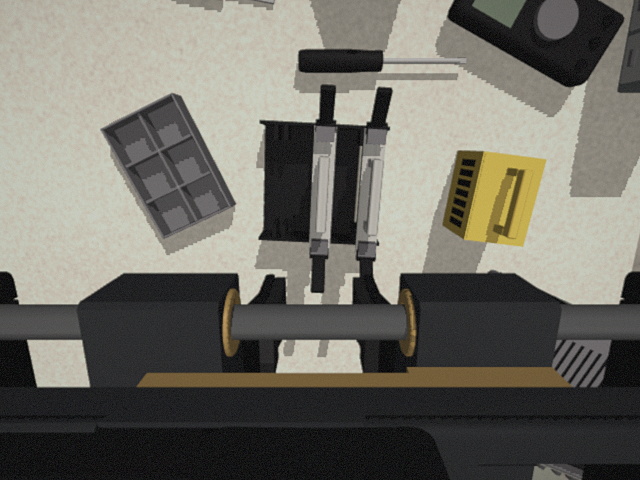

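```bash
python3 - <<'E'
from h import *
im=cv2.imread("pics/w1.png");C=cam("wrist")
g=cv2.cvtColor(im,cv2.COLOR_BGR2GRAY)
print(g[180,300:395]);print(g[225,300:395])
E
```

```text
[ 34  28  30  31  32  37  30  35  29  16  27  75 161 148 122 119 124 115
 131 163 177 180 173 174 172 177 176 165 139 172 176 177 179 123  51  31
  30  29  34  28  36  31  34  35  31  30  25  32  25  24  33  24  26  25
  33  18  35  93 135 104  84 131 133 120 123 125 123 126 126 118  82  84
 131 171 180 176 176 173 176 177 171 158 182 203 206 202 202 203 205 204
 201 202 200 199 201]
[ 25  29  33  15  28  20  27  27  28  49 118 124 126 125 126 111 135 171
 181 180 174 170 175 177 164 143 171 182 183 184 155  90  28  22  26  22
  22  28  22  27  34  18  21  14  25  26  29  28  26  22   9  20  18  14
  22  11  38 104 124 124 122 127 121  92  76  76  72  78 131 172 185 178
 176 177 176 178 170 155 187 200 200 199 203 199 200 198 201 197 203 201
 203 203 205 205 204]
```

```bash
python3 - <<'E'
from h import *
im=cv2.imread("pics/w1.png");cv2.imwrite("pics/c2.png",cv2.resize(im[75:300,240:410],None,fx=3.5,fy=2.6,interpolation=cv2.INTER_NEAREST))
E
```

```text
(no output)
```

View pics/c2.png

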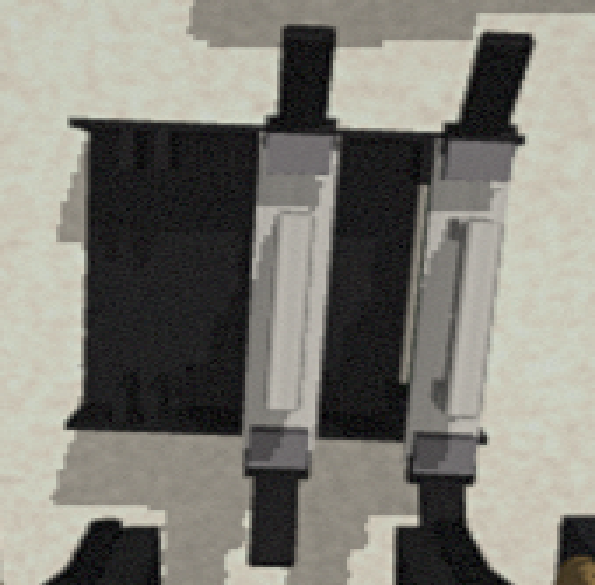

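```bash
python3 - <<'E'
from h import *
C=cam("wrist")
for n,a,b in(("A",(324.3,156.2),(320.9,232.3)),("B",(378.7,160),(372.7,235.4))):
    P,Q=ray(C,*a,.147),ray(C,*b,.147);d=P-Q
    print(n,(P+Q)/2,np.linalg.norm(d),90-np.degrees(np.arctan2(d[1],d[0])))
# panel top z=.112: left/right edges at both ends
for n,pts in(("A",[(261,133),(340,133),(246,470),(313,470)]),("B",[(446,140),(517,140),(409,474),(475,474)])):
    p=[ray(C,240+u/3.5,75+v/2.6,.112) for u,v in pts];p=np.array(p);print(n,p.mean(0),(p[1]-p[0])[0],np.degrees(np.arctan2((p[0]+p[1]-p[2]-p[3])[0],(p[0]+p[1]-p[2]-p[3])[1])))
# rack corners top z=.05
for u,v in[(70,120),(520,140),(67,426),(485,438)]: print(ray(C,240+u/3.5,75+v/2.6,.05))
E
```

```text
A [ 0.51302297 -0.37667443  0.147     ] 0.07176568122356516 2.498989975894929
B [ 0.56313052 -0.37998612  0.147     ] 0.07141747392372923 2.473076693821838
A [ 0.51350063 -0.37967047  0.112     ] 0.02234593685735531 2.587221161313295
B [ 0.56420494 -0.38188135  0.112     ] 0.02011101514100211 3.1032371685308497
[ 0.44218271 -0.30429526  0.05      ]
[ 0.5896713  -0.31295978  0.05      ]
[ 0.43551225 -0.44308151  0.05      ]
[ 0.58336568 -0.44915354  0.05      ]
```

Left card A (bar at (322,194) px) measured at (0.513,-0.378), yaw -2.5°, bar length 71.8 against 72 given. Right card B is at (0.563,-0.381). Grasping A.

```bash
python3 -m pendant '[[3,22,-20,-2.5],[3.3,22,-60,-2.5],[3.3,22,-100,-2.5],[3.3,22,-140,-2.5],[3.3,22,-165,-2.5],[3.3,22,-181,-2.5],[3.3,22,-181,-2.5]]' 35
python3 -m pendant '[[0,0,0,0],[0,0,0,0],[0,0,0,0],[0,0,0,0]]' 0
python3 -m pendant '[[0,0,20,0],[0,0,40,0],[0,0,60,0],[0,0,60,0]]'
```

```text
time: 1.95
tcp_pos: [0.5104, -0.3769, 0.1347]
eef_rot: [-0.004, 0.723, 0.691, -0.001]
wrist_force: [0.4, 0.0, 0.1]
opening: 0.0304
time: 2.28
tcp_pos: [0.5143, -0.3781, 0.1413]
eef_rot: [0.001, 0.722, 0.692, 0.0]
wrist_force: [0.1, 0.3, 0.5]
opening: 0.0114
time: 2.62
tcp_pos: [0.5156, -0.3786, 0.2052]
eef_rot: [0.004, 0.722, 0.692, 0.001]
wrist_force: [-0.1, -0.3, 0.9]
opening: 0.0004
```

The fingers close slowly, so I lifted before they had gripped. I'll go up, reopen and check where the card is.

```bash
python3 -m pendant '[[-4,-22,40,2.5],[-5,-22,80,2.5],[-5,-22,116,2.5],[-5,-22,116,2.5],[-5,-22,116,2.5],[-5,-22,116,2.5],[-5,-22,116,2.5]]' 35
python3 - <<'E'
from h import *
C=cam("wrist");s=get_state();print(s["tcp_pos"],s["opening"])
im=snapshot("wrist");cv2.imwrite("pics/w2.png",im[:,:,::-1])
g=cv2.cvtColor(im,cv2.COLOR_RGB2GRAY);g0=cv2.cvtColor(cv2.imread("pics/w1.png"),cv2.COLOR_BGR2GRAY)
p,q=pix(C,[.513,-.377,.147]);print(p,q)
print(cv2.minMaxLoc(cv2.matchTemplate(g[100:300,240:420],g0[140:250,305:345],cv2.TM_CCOEFF_NORMED)))
print(cv2.minMaxLoc(cv2.matchTemplate(g[100:300,240:420],g0[140:250,355:390],cv2.TM_CCOEFF_NORMED)))
E
```

```text
time: 3.2
tcp_pos: [0.5083, -0.3994, 0.3146]
eef_rot: [-0.001, 0.707, 0.707, -0.0]
wrist_force: [-0.4, -1.2, 0.2]
opening: 0.0291
[ 0.508309   -0.39936822  0.31457594] 0.02914135150215754
323.82463924493845 197.3227451070995
(-0.7846828699111938, 0.9765433073043823, (90, 37), (66, 42))
(-0.7393385767936707, 0.982132613658905, (8, 17), (117, 42))
```

Card A is unmoved (template offset matches card B's). Grasping again with time to close.

```bash
python3 -m pendant '[[4,22,-20,-2.5],[4.8,22,-60,-2.5],[4.8,22,-100,-2.5],[4.8,22,-140,-2.5],[4.8,22,-165,-2.5],[4.8,22,-177,-2.5],[4.8,22,-177,-2.5],[4.8,22,-177,-2.5]]' 35
python3 -m pendant '[[0,0,0,0],[0,0,0,0],[0,0,0,0],[0,0,0,0],[0,0,0,0],[0,0,0,0],[0,0,0,0],[0,0,0,0],[0,0,0,0],[0,0,0,0]]' 0
python3 -m pendant '[[0,0,10,0],[0,0,30,0],[0,0,60,0],[0,0,90,0],[0,0,120,0],[0,0,120,0],[0,0,120,0]]'
```

```text
time: 3.92
tcp_pos: [0.5137, -0.3777, 0.1394]
eef_rot: [0.0, 0.722, 0.692, 0.0]
wrist_force: [0.9, -0.9, 0.7]
opening: 0.0305
time: 4.75
tcp_pos: [0.5134, -0.3776, 0.1387]
eef_rot: [-0.0, 0.722, 0.692, 0.0]
wrist_force: [1.6, 0.5, -0.3]
opening: 0.0005
time: 5.33
tcp_pos: [0.5144, -0.378, 0.2615]
eef_rot: [0.002, 0.722, 0.692, 0.0]
wrist_force: [0.2, 0.1, -0.9]
opening: 0.0006
```

```bash
python3 - <<'E'
from h import *
C=cam("top");print(ray(C,461.9,254.4,.147))
W=cam("wrist");print(pix(W,get_state()["tcp_pos"]))
a=snapshot("wrist");b=snapshot("side");cv2.imwrite("pics/w3.png",a[:,:,::-1])
z=np.hstack([cv2.resize(a[:,:,::-1],(400,300)),cv2.resize(crop(b,300,150,460,270,4),(400,300))]);cv2.imwrite("pics/c3.png",z)
E
```

```text
[ 0.50828585 -0.37934768  0.147     ]
[318.47220803 284.62010024]
```

View pics/c3.png

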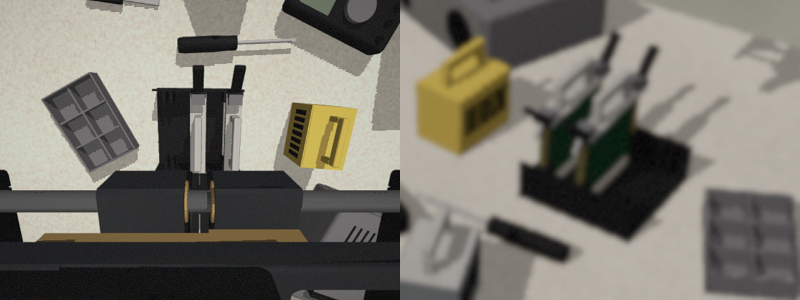

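```bash
python3 - <<'E'
from h import *
C=cam("side");s=get_state();p=s["tcp_pos"];print(p,pix(C,p),pix(C,[.513,-.377,.147]))
a=snapshot("side");cv2.imwrite("pics/s4.png",a[:,:,::-1])
E
```

```text
[ 0.51321802 -0.37744561  0.2583358 ] [387.20756284 147.66265259] [383.81870176 183.10306671]
```

View pics/s4.png

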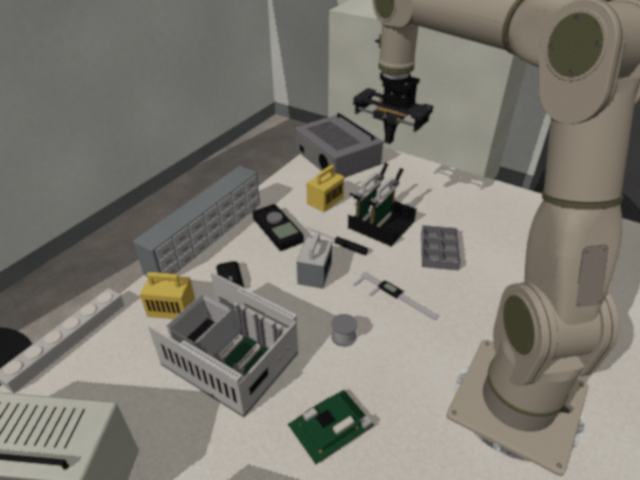

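```bash
python3 - <<'E'
from h import *
S=cam("side");T=cam("top")
for X in [(0,0,0),(.4422,-.3043,.05),(.5897,-.3130,.05),(.4355,-.4431,.05),(.5834,-.4492,.05),(.513,-.3767,.147),(.563,-.38,.147)]: print(X,pix(S,X).round(1),pix(T,X).round(1))
im=cv2.imread("pics/s4.png");cv2.imwrite("pics/c4.png",cv2.resize(im[85:250,330:440],None,fx=5,fy=3.6,interpolation=cv2.INTER_CUBIC))
E
```

```text
(0, 0, 0) [516.5 400.9] [303.1 458.1]
(0.4422, -0.3043, 0.05) [392.  232.6] [422.3 283. ]
(0.5897, -0.313, 0.05) [347.3 213.8] [424.2 224.9]
(0.4355, -0.4431, 0.05) [415.1 208.1] [477.7 285.4]
(0.5834, -0.4492, 0.05) [371.4 191.7] [477.9 227. ]
(0.513, -0.3767, 0.147) [383.8 183.2] [460.7 252.4]
(0.563, -0.38, 0.147) [368.5 177.3] [461.4 230.9]
```

View pics/c4.png

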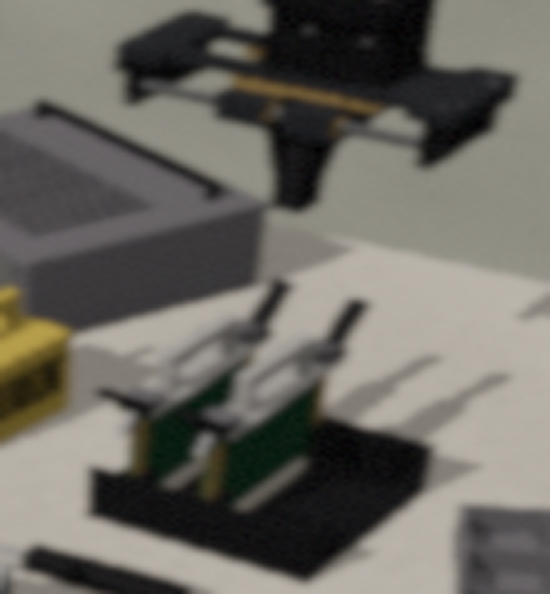

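```bash
python3 - <<'E'
from h import *
S=cam("side");T=cam("top");W=cam("wrist")
print("start", pix(S,[.236,-.578,.203]),pix(S,[.236,-.578,.186]),pix(T,[.236,-.578,.186]))
p=get_state()["tcp_pos"];print(pix(S,p-[0,0,.017]),pix(W,p-[0,0,.017]),pix(T,p-[0,0,.017]))
i=snapshot("top");a=cv2.imread("pics/side0.png")
b=cv2.imread("pics/w3.png")
z=np.zeros((600,800,3),np.uint8)
z[:300,:400]=cv2.resize(a[60:180,460:620],(400,300));z[:300,400:]=cv2.resize(i[200:320,400:560,::-1],(400,300))
z[300:,:400]=cv2.resize(b[240:390,220:420],(400,300));z[300:,400:]=cv2.resize(cv2.imread("pics/top0.png")[330:450,480:640],(400,300))
cv2.imwrite("pics/c5.png",z)
E
```

```text
start [509.10599188 161.42971336] [507.6217919  166.75238134] [563.63315886 378.8347791 ]
[386.7054041  153.53445416] [318.53802787 273.66411308] [473.15773548 249.57264008]
```

View pics/c5.png

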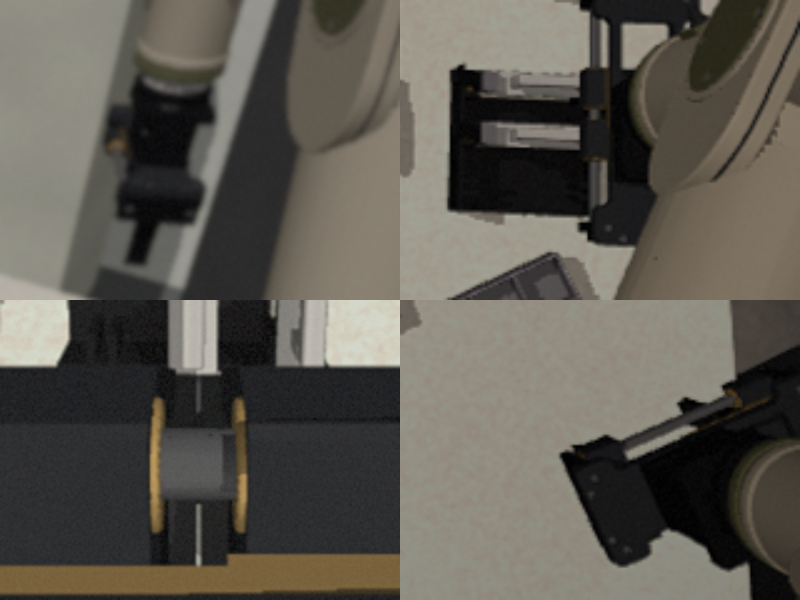

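```bash
python3 -m pendant '[[0,0,-35,0],[0,0,-70,0],[0,0,-80,0],[0,0,-80,0]]' 0
for i in 1 2 3; do :; done
python3 -m pendant '[[0,0,-5,0],[0,0,-8,0],[0,0,-8,0]]'
```

```text
time: 5.87
tcp_pos: [0.5115, -0.3765, 0.175]
eef_rot: [-0.003, 0.722, 0.692, -0.001]
wrist_force: [0.3, -0.6, 0.3]
opening: 0.0005
time: 6.12
tcp_pos: [0.514, -0.3779, 0.1718]
eef_rot: [0.001, 0.722, 0.692, 0.0]
wrist_force: [-1.0, -1.1, -0.0]
opening: 0.0005
```

```bash
python3 -m pendant '[[0,0,-4,0],[0,0,-8,0],[0,0,-8,0]]'
```

```text
time: 6.37
tcp_pos: [0.5133, -0.3775, 0.1623]
eef_rot: [-0.0, 0.722, 0.692, -0.0]
wrist_force: [-0.6, 0.8, -0.9]
opening: 0.0003
```

```bash
python3 -m pendant '[[0,0,-2,0],[0,0,-4,0],[0,0,-4,0]]'
```

```text
time: 6.62
tcp_pos: [0.5133, -0.3775, 0.1584]
eef_rot: [-0.0, 0.722, 0.692, -0.0]
wrist_force: [0.1, 0.2, 0.3]
opening: 0.0002
```

```bash
python3 -m pendant '[[0,0,-2,0],[0,0,-4,0],[0,0,-4,0]]'
```

```text
time: 6.87
tcp_pos: [0.5133, -0.3775, 0.1543]
eef_rot: [-0.0, 0.722, 0.692, -0.0]
wrist_force: [0.6, 0.8, -0.9]
opening: 0.0004
```

```bash
python3 -m pendant '[[0,0,-2,0],[0,0,-4,0],[0,0,-4,0]]'
```

```text
time: 7.12
tcp_pos: [0.5133, -0.3775, 0.1502]
eef_rot: [-0.0, 0.722, 0.692, -0.0]
wrist_force: [-0.6, 0.4, -0.1]
opening: 0.0003
```

```bash
python3 -m pendant '[[0,0,-2,0],[0,0,-4,0],[0,0,-4,0]]'; python3 -c "
from h import *
a=snapshot('side');w=snapshot('wrist')
z=np.hstack([cv2.resize(a[90:240,320:440,::-1],(400,500)),cv2.resize(w[80:380,200:440,::-1],(400,500))]);cv2.imwrite('pics/c6.png',z)"
```

```text
time: 7.37
tcp_pos: [0.5133, -0.3775, 0.1463]
eef_rot: [-0.0, 0.722, 0.692, -0.0]
wrist_force: [-0.7, -0.3, 0.6]
opening: 0.0005
```

View pics/c6.png

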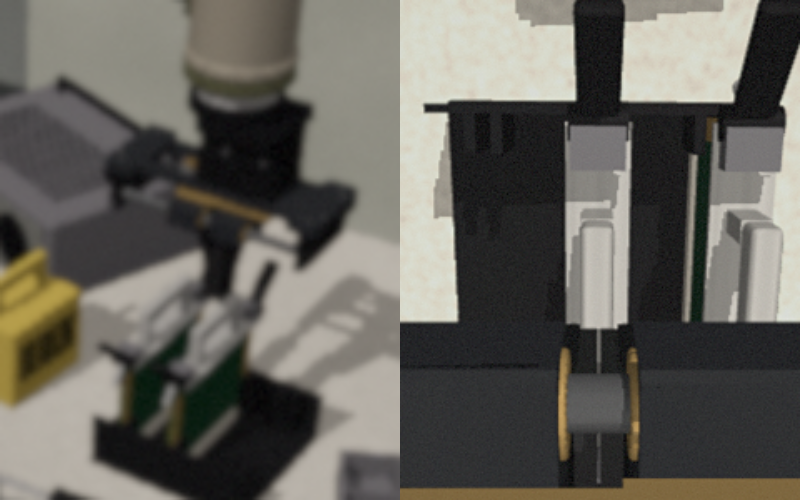

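```bash
python3 - <<'E'
from h import *
S=cam("side");W=cam("wrist")
print(pix(S,[.5133,-.3775,.129]),pix(S,[.5133,-.3775,.148]))
for z in(.12,.134,.148): print(z,ray(W,318,213.2,z), ray(W,308.8,213,z)-ray(W,328,213,z))
# bar width px at front end: crop 582..613 -> 18.6px
W1=W
E
```

```text
[383.28882102 188.36119786] [383.83254267 182.68494708]
0.12 [ 0.51453759 -0.34520991  0.12      ] [-0.01074263  0.00046646  0.        ]
0.134 [ 0.51467434 -0.34272401  0.134     ] [-0.01001925  0.00043505  0.        ]
0.148 [ 0.5148111  -0.34023811  0.148     ] [-0.00929588  0.00040364  0.        ]
```

The side crop shows the closed fingertips still above the handle at about px (385,178), some 10 px higher than the model predicts. I'll keep probing down for contact.

```bash
python3 -m pendant '[[0,0,-2,0],[0,0,-4,0],[0,0,-4,0]]'|sed -n '2p;4p'; python3 -m pendant '[[0,0,-2,0],[0,0,-4,0],[0,0,-4,0]]'|sed -n '2p;4p'
```

```text
tcp_pos: [0.5133, -0.3775, 0.1423]
wrist_force: [-0.4, -0.2, 0.4]
tcp_pos: [0.5133, -0.3775, 0.1382]
wrist_force: [0.3, 0.2, -0.7]
```

```bash
python3 -m pendant '[[0,0,-1.5,0],[0,0,-3,0],[0,0,-3,0]]'|sed -n '2p;4p'
```

```text
tcp_pos: [0.5134, -0.3775, 0.1354]
wrist_force: [0.5, -0.2, -0.3]
```

```bash
python3 -m pendant '[[0,0,-1.5,0],[0,0,-3,0],[0,0,-3,0]]'|sed -n '2p;4p'
```

```text
tcp_pos: [0.5133, -0.3775, 0.1324]
wrist_force: [-0.2, -0.6, -0.1]
```

```bash
python3 -m pendant '[[0,0,-1.5,0],[0,0,-3,0],[0,0,-3,0]]'|sed -n '2p;4p'
```

```text
tcp_pos: [0.5136, -0.3776, 0.1299]
wrist_force: [-0.5, -0.1, 0.2]
```

```bash
python3 -m pendant '[[0,0,-1.5,0],[0,0,-3,0],[0,0,-3,0]]'|sed -n '2p;4p'
```

```text
tcp_pos: [0.5157, -0.3779, 0.1296]
wrist_force: [0.7, 2.3, 15.7]
```

```bash
python3 -m pendant '[[0,0,-1.5,0],[0,0,-3,0],[0,0,-3,0]]'|sed -n '2p;4p'
```

```text
tcp_pos: [0.5177, -0.3781, 0.1294]
wrist_force: [1.5, 3.0, 29.0]
```

Contact on the bar top came at TCP z 0.130, so the fingertips sit about 18 mm behind the TCP, not 17 mm ahead. The side view agrees. I'll use this offset: grasp at TCP z ≈ 0.106.

```bash
python3 -m pendant '[[0,0,20,0],[0,0,30,0],[0,0,30,0],[0,0,30,0],[0,0,30,0],[0,0,30,0],[0,0,30,0]]' 35
python3 -m pendant '[[0,0,-20,0],[0,0,-35,0],[0,0,-47,0],[0,0,-47,0]]'
python3 -m pendant '[[0,0,0,0],[0,0,0,0],[0,0,0,0],[0,0,0,0],[0,0,0,0],[0,0,0,0],[0,0,0,0],[0,0,0,0],[0,0,0,0],[0,0,0,0]]' 0
```

```text
time: 9.8
tcp_pos: [0.513, -0.3774, 0.1526]
eef_rot: [-0.001, 0.722, 0.692, -0.0]
wrist_force: [0.1, 1.5, 0.9]
opening: 0.0295
time: 10.13
tcp_pos: [0.5119, -0.3767, 0.1035]
eef_rot: [-0.002, 0.722, 0.692, -0.0]
wrist_force: [-0.0, 0.0, -0.2]
opening: 0.0303
time: 10.97
tcp_pos: [0.5139, -0.3779, 0.1077]
eef_rot: [0.001, 0.722, 0.692, 0.0]
wrist_force: [0.2, 0.2, 5.5]
opening: 0.0098
```

```bash
python3 -m pendant '[[0,0,8,0],[0,0,25,0],[0,0,50,0],[0,0,80,0],[0,0,110,0],[0,0,140,0],[0,0,140,0],[0,0,140,0]]'
python3 - <<'E'
from h import *
C=cam("top");print(pix(C,[.55,.22,.13]))
w=snapshot("wrist");cv2.imwrite("pics/w7.png",w[:,:,::-1])
E
```

```text
time: 11.63
tcp_pos: [0.514, -0.3778, 0.2485]
eef_rot: [0.001, 0.722, 0.692, 0.0]
wrist_force: [0.2, -0.8, -4.0]
opening: 0.0095
[206.87120776 238.81557346]
```

View pics/w7.png

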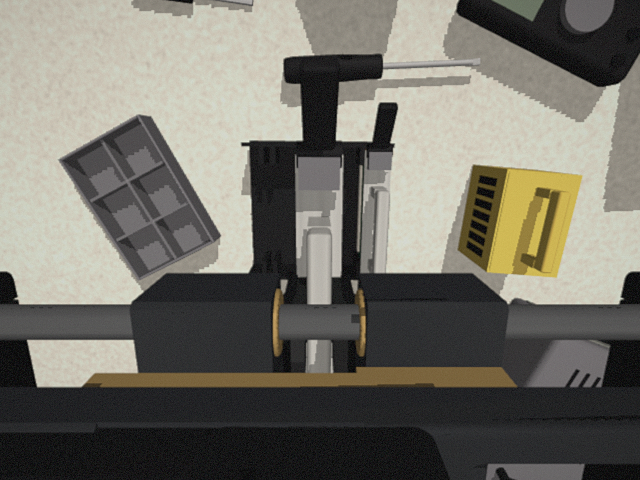

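Card A is held (opening 9.5 mm) and lifted, with its bar centred between the fingers at x≈319 px. Carrying it towards the cage and stopping short to measure the cage.

```bash
python3 -m pendant '[[0,10,25,0],[0,40,50,0],[0,80,65,0],[0,120,70,0],[0,160,70,0],[0,200,70,0],[0,240,70,0],[0,280,70,0],[0,320,70,0],[0,360,70,0]]'
python3 -m pendant '[[0,40,0,0],[0,80,0,0],[0,105,0,0],[0,115,0,0],[0,115,0,0],[0,115,0,0]]'
python3 - <<'E'
from h import *
w=snapshot("wrist");cv2.imwrite("pics/w8.png",w[:,:,::-1])
t=snapshot("top");cv2.imwrite("pics/t8.png",t[:,:,::-1])
s=get_state();print(s["tcp_pos"],s["eef_rot"],s["opening"])
E
```

```text
time: 12.52
tcp_pos: [0.5122, -0.0159, 0.3151]
eef_rot: [-0.001, 0.722, 0.692, -0.001]
wrist_force: [0.9, 0.6, -2.9]
opening: 0.0094
time: 13.02
tcp_pos: [0.5131, 0.0966, 0.3155]
eef_rot: [-0.001, 0.722, 0.692, -0.001]
wrist_force: [-0.3, -0.3, -3.0]
opening: 0.0099
[0.51353465 0.09532703 0.31592201] [-1.99728286e-04  7.23105371e-01  6.90737300e-01 -7.51192340e-04] 0.009647276939263257
```

View pics/w8.png

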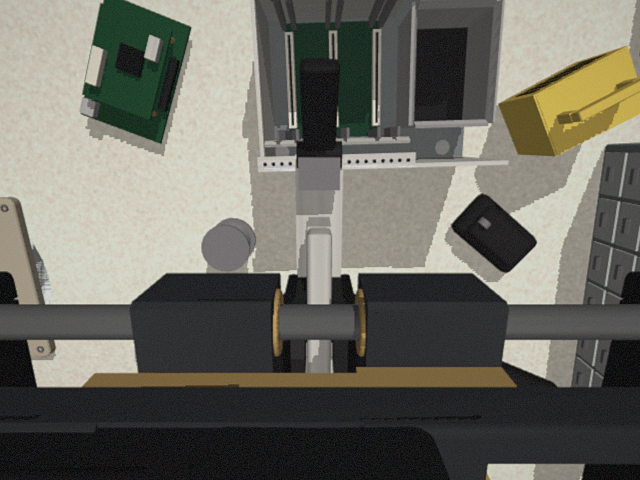

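```bash
python3 - <<'E'
from h import *
w=cv2.cvtColor(cv2.imread("pics/w8.png"),cv2.COLOR_BGR2GRAY);t=cv2.cvtColor(cv2.imread("pics/top0.png"),cv2.COLOR_BGR2GRAY)
np.set_printoptions(linewidth=220)
for r in(40,60,110,125): print("w row",r,"from 255",w[r,255:400])
for c in(264,280,350,380,410): print("w col",c,"rows140-185",w[140:186,c])
for r in(225,240,255,265): print("t row",r,t[r,155:175],t[r,232:258])
E
```

```text
w row 40 from 255 [192 171 115  84  88  92  73  70  70  73  68  69  69  73  77  83  84  77  80  83  84  75  76  82  83  84  84  79  79  82 132 149 105  53  25 106 138 138  89  41  39  34  44  31  37  42  37  37  38  37  42  35  40  41
  38  44  36  37  46  43  36  43  33  34  33  39  44  46  45  31  41  39  40  49 136 150 114  51  34 101 142 132  77  38  31  40  40  42  38  34  36  40  42  39  31  44  36  36  33  33  41  40  37  38  39  34  37  35
  39  45  38  40  34  37  36  30  46  84 135 148 111  49  28 103 137 137  97  80  82  83  86  83  81  82  87  84  80  86  85  85  86  89  81  74  72]
w row 60 from 255 [191 193 196 133  84  85  90  90  87  82  72  70  66  66  70  79  77  83  77  84  84  82  84  81  82  82  84  85  81  82  89 131 149 112  51  39 129 150 138  88  45  38  43  40  36  39  29  24  25  27  32  22  33  26
  36  29  29  35  32  25  33  31  29  29  30  27  21  38  32  29  31  32  31  30  27  28  26  31  21  32  26  44  31  36  39  39  37  32  33  38  37  41  40  36  29  44  33  40  41  36  43  33  37  37  35  42  43  36
  43  42  35  41  39  40  43  36  52 100 137 1
[... 2441 characters left out ...]
 [ 88 101  79 105 131 108  83 138 134  85  50  48  33  15  38  50  53  54  49  50  78 100  97  98  99 100]
t row 240 [ 98  99 101 100  99 119 143 133 128 131 127 101  47  52  52  52  53  51  54  67] [ 97  93  74 123 126 114 136 145 123  44  52  47  20  31  50  50  52  55  45  53  88 101  98  99  99  99]
t row 255 [ 99 100 100  98 113 144 128  66  88 135 119  46  51  52  53  55  52  53  62  74] [107  82  94 138 118  82 132 130  81  49  52  49  35  41  49  51  52  53  44  68 102  99  95  99 101  98]
t row 265 [100 100  96 103 123 142 118  67 129 124  81  50  51  52  54  52  51  59  71  74] [ 82  73 110 137 120 104 137 121  63  51  48  34   0   3   0  21  47  48  47  79 104 101 101 100 101  99]
```

```bash
python3 - <<'E'
from h import *
C=cam("wrist");T=cam("top")
for z in(.02,.03,.04,.05):
    a=[ray(C,u,40,z) for u in(289,333,377)];print(z,a[0],a[2]-a[0])
b=[ray(C,292,110,.03),ray(C,289,40,.03)];print("sock dir",b[1]-b[0])
for l in([(264,156),(280,155.7),(350,153.7),(380,152.7),(410,151.7)],[(264,172.3),(280,171.3),(350,169.2),(380,168.2),(410,167.3)]):
    P=np.array([ray(C,u,v,.1315) for u,v in l]);k=np.polyfit(P[:,0],P[:,1],1);print("lip y at .51:",np.polyval(k,.51),"yaw",np.degrees(k[0]))
for r,(a,b,c,d) in {240:(159.8,165.9,234.9,240.6),255:(158.8,165.6,233.9,239.9)}.items():
    print([ray(T,u,r,.1315)[:2].round(4) for u in(a,b,c,d)])
print("card bar now", ray(C,319,228,.35))
E
```

```text
0.02 [0.4876148  0.28287329 0.02      ] [ 0.10119017 -0.00467303  0.        ]
0.03 [0.48823267 0.28039756 0.03      ] [ 9.90692810e-02 -4.57508644e-03 -5.55111512e-17]
0.04 [0.48885054 0.27792182 0.04      ] [ 0.09694839 -0.00447714  0.        ]
0.05 [0.48946841 0.27544608 0.05      ] [ 0.0948275 -0.0043792  0.       ]
sock dir [1.37811338e-03 7.47425111e-02 5.55111512e-17]
lip y at .51: 0.15585010077448877 yaw -0.9765454762573335
lip y at .51: 0.14112592178987388 yaw -0.7561643038183319
[array([0.5477, 0.3323]), array([0.5477, 0.3177]), array([0.5466, 0.1525]), array([0.5465, 0.1389])]
[array([0.512 , 0.3335]), array([0.5119, 0.3172]), array([0.5109, 0.1543]), array([0.5108, 0.14  ])]
card bar now [0.51552233 0.13247601 0.35      ]
```

Cage measured: yaw ≈ -0.9°. Wrist lips put the cage centre at y=0.2375 and the top view gives 0.2365. Socket gaps at columns 289/333/377 are spaced 50 mm, as specified. Slot 0 is at (0.487,0.237) and slot 1 at (0.537,0.237). Card A goes to slot 0.

```bash
python3 -m pendant '[[-7,37,0,0.5],[-14,74,0,1],[-21,110,0,1.4],[-26,136,0,1.4],[-26.5,141.5,0,1.4],[-26.5,141.5,0,1.4],[-26.5,141.5,0,1.4],[-26.5,141.5,0,1.4]]'
```

```text
time: 13.78
tcp_pos: [0.488, 0.2364, 0.3165]
eef_rot: [0.0, 0.715, 0.699, -0.0]
wrist_force: [-1.0, 0.1, -4.1]
opening: 0.0097
```

```bash
python3 -m pendant '[[-1,0.3,-25,0.3],[-1,0.3,-55,0.3],[-1,0.3,-82,0.3],[-1,0.3,-96,0.3],[-1,0.3,-96,0.3],[-1,0.3,-96,0.3]]'; python3 -m pendant '[[0,0,-8,0],[0,0,-16,0],[0,0,-24,0],[0,0,-24,0],[0,0,-24,0]]'
```

```text
time: 14.28
tcp_pos: [0.4864, 0.2375, 0.2208]
eef_rot: [0.0, 0.713, 0.701, -0.0]
wrist_force: [-0.5, 0.1, -2.3]
opening: 0.0098
time: 14.7
tcp_pos: [0.4858, 0.2391, 0.1964]
eef_rot: [-0.0, 0.712, 0.702, -0.0]
wrist_force: [0.6, -0.7, -3.0]
opening: 0.0098
```

```bash
python3 -m pendant '[[0,0,-10,0],[0,0,-25,0],[0,0,-40,0],[0,0,-52,0],[0,0,-52,0],[0,0,-52,0]]'
```

```text
time: 15.2
tcp_pos: [0.4857, 0.2391, 0.1444]
eef_rot: [-0.0, 0.712, 0.702, -0.0]
wrist_force: [-0.3, 0.4, -3.1]
opening: 0.0099
```

```bash
python3 -m pendant '[[0,0,-8,0],[0,0,-16,0],[0,0,-19,0],[0,0,-19,0],[0,0,-19,0]]' | sed -n '2p;4p'; python3 -m pendant '[[0,0,-1,0],[0,0,-2,0],[0,0,-2,0]]' | sed -n '2p;4p';python3 -m pendant '[[0,0,-1,0],[0,0,-2,0],[0,0,-2,0]]' | sed -n '2p;4p'
```

```text
tcp_pos: [0.486, 0.2392, 0.1258]
wrist_force: [-0.6, -0.3, -2.8]
tcp_pos: [0.4864, 0.2392, 0.1243]
wrist_force: [-0.6, -0.8, 1.4]
tcp_pos: [0.4863, 0.2392, 0.122]
wrist_force: [-0.8, -1.6, 3.8]
```

```bash
python3 -m pendant '[[0,0,-1,0],[0,0,-2,0],[0,0,-2,0]]' | sed -n '2p;4p';python3 -m pendant '[[0,0,-1,0],[0,0,-1.5,0],[0,0,-1.5,0]]' | sed -n '2p;4p'
```

```text
tcp_pos: [0.4861, 0.2392, 0.1198]
wrist_force: [0.5, -1.8, 4.4]
tcp_pos: [0.4869, 0.2394, 0.1195]
wrist_force: [-1.5, -3.6, 13.8]
```

Card A bottomed: force rose to 14 N at TCP 0.1195, against 0.120 expected for home. Releasing, then closing its +y lever.

```bash
python3 -m pendant '[[0,0,1.5,0],[0,0,1.5,0],[0,0,1.5,0],[0,0,1.5,0],[0,0,1.5,0],[0,0,1.5,0],[0,0,1.5,0]]' 35
python3 -m pendant '[[0,0,20,0],[0,0,45,0],[0,0,65,0],[0,0,65,0],[0,40,65,0],[0,80,65,0],[0,115,65,0],[0,127,65,0],[0,127,65,0]]' 0
python3 -m pendant '[[0,0,-25,0],[0,0,-50,0],[0,0,-58,0],[0,0,-58,0],[0,0,-58,0]]'
```

```text
time: 17.2
tcp_pos: [0.4859, 0.2392, 0.1196]
eef_rot: [-0.0, 0.712, 0.702, -0.0]
wrist_force: [0.2, 0.2, 0.5]
opening: 0.0301
time: 17.95
tcp_pos: [0.4838, 0.3703, 0.184]
eef_rot: [-0.001, 0.71, 0.704, -0.0]
wrist_force: [-0.1, 0.3, 0.2]
opening: 0.0007
time: 18.37
tcp_pos: [0.4863, 0.3657, 0.1272]
eef_rot: [0.0, 0.712, 0.702, -0.0]
wrist_force: [0.5, -0.5, -0.3]
opening: 0.0005
```

```bash
python3 -m pendant '[[0,-5,0,0],[0,-10,0,0],[0,-15,0,0],[0,-20,0,0],[0,-24,0,0],[0,-28,0,0],[0,-32,0,0],[0,-36,0,0],[0,-36,0,0]]'; python3 -m pendant '[[0,-3,0,0],[0,-5,0,0],[0,-5,0,0]]'
```

```text
time: 19.12
tcp_pos: [0.4863, 0.3291, 0.127]
eef_rot: [0.0, 0.712, 0.702, 0.0]
wrist_force: [0.2, 1.3, 0.8]
opening: 0.0002
time: 19.37
tcp_pos: [0.4861, 0.3244, 0.1265]
eef_rot: [0.0, 0.712, 0.702, -0.0]
wrist_force: [0.4, 1.0, 0.5]
opening: 0.0003
```

```bash
python3 -m pendant '[[0,-3,0,0],[0,-5,0,0],[0,-5,0,0]]'|sed -n '2p;4p'; python3 -m pendant '[[0,-2,0,0],[0,-3,0,0],[0,-3,0,0]]'|sed -n '2p;4p'
```

```text
tcp_pos: [0.4861, 0.3196, 0.1266]
wrist_force: [-0.2, 1.3, 0.5]
tcp_pos: [0.486, 0.3171, 0.1268]
wrist_force: [-0.3, 0.9, -0.4]
```

```bash
for k in 1; do python3 -m pendant '[[0,-2,0,0],[0,-3,0,0],[0,-3,0,0]]'|sed -n '2p;4p'; done; python3 -m pendant '[[0,-2,0,0],[0,-3,0,0],[0,-3,0,0]]'|sed -n '2p;4p'
```

```text
tcp_pos: [0.4859, 0.3162, 0.1275]
wrist_force: [0.2, 7.9, 0.9]
tcp_pos: [0.4855, 0.3156, 0.1279]
wrist_force: [1.9, 15.1, 0.9]
```

Lever a stopped at y=0.316 with 15 N, i.e. closed. Now the −y lever.

```bash
python3 -m pendant '[[0,10,0,0],[0,15,25,0],[0,15,60,0],[0,-20,60,0],[0,-60,60,0],[0,-100,60,0],[0,-140,60,0],[0,-180,60,0],[0,-199,60,0],[0,-199,60,0]]'
python3 -m pendant '[[0,0,-25,0],[0,0,-50,0],[0,0,-60,0],[0,0,-60,0],[0,0,-60,0]]'
python3 -m pendant '[[0,5,0,0],[0,10,0,0],[0,15,0,0],[0,20,0,0],[0,24,0,0],[0,28,0,0],[0,32,0,0],[0,36,0,0],[0,40,0,0],[0,40,0,0]]'
```

```text
time: 21.2
tcp_pos: [0.4862, 0.1059, 0.1864]
eef_rot: [0.001, 0.715, 0.699, -0.001]
wrist_force: [0.3, -0.4, -0.3]
opening: 0.0004
time: 21.62
tcp_pos: [0.4858, 0.1126, 0.127]
eef_rot: [-0.0, 0.712, 0.703, -0.0]
wrist_force: [-0.1, -0.2, 0.2]
opening: 0.0009
time: 22.45
tcp_pos: [0.4857, 0.1536, 0.1268]
eef_rot: [-0.0, 0.711, 0.703, 0.0]
wrist_force: [0.2, -1.4, -0.3]
opening: 0.0004
```

```bash
python3 -m pendant '[[0,3,0,0],[0,6,0,0],[0,6,0,0]]'|sed -n '2p;4p'; python3 -m pendant '[[0,2,0,0],[0,3,0,0],[0,3,0,0]]'|sed -n '2p;4p'; python3 -m pendant '[[0,1,0,0],[0,2,0,0],[0,2,0,0]]'|sed -n '2p;4p'
```

```text
tcp_pos: [0.4859, 0.1583, 0.1268]
wrist_force: [-0.6, -2.7, 0.8]
tcp_pos: [0.4864, 0.1589, 0.1268]
wrist_force: [-1.2, -9.5, 4.9]
tcp_pos: [0.4867, 0.1593, 0.1269]
wrist_force: [-0.1, -14.9, 7.3]
```

Both of card A's levers are at their stops; the midpoint of the two gives y=0.2373, agreeing with the cage. Going for card B.

```bash
python3 -m pendant '[[0,-10,0,0],[0,-12,30,0],[0,-20,62,0],[6,-60,65,-1],[12,-100,65,-1.8],[18,-140,65,-1.8],[24,-180,65,-1.8],[30,-220,65,-1.8],[36,-260,65,-1.8],[42,-300,65,-1.8]]' 35
python3 -m pendant '[[6,-40,0,0],[12,-80,0,0],[18,-120,0,0],[24,-160,0,0],[30,-200,0,0],[36,-230,0,0],[36,-243,0,0],[36,-243,0,0],[36,-243,0,0]]'
```

```text
time: 24.03
tcp_pos: [0.528, -0.1385, 0.1919]
eef_rot: [0.0, 0.723, 0.691, 0.0]
wrist_force: [0.6, 0.6, 0.1]
opening: 0.0307
time: 24.78
tcp_pos: [0.564, -0.3793, 0.1911]
eef_rot: [-0.001, 0.723, 0.691, 0.001]
wrist_force: [-0.1, 1.5, 0.5]
opening: 0.0303
```

```bash
python3 -m pendant '[[0,0,-25,0],[0,0,-50,0],[0,0,-72,0],[0,0,-85,0],[0,0,-85,0],[0,0,-85,0]]'
python3 -m pendant '[[0,0,0,0],[0,0,0,0],[0,0,0,0],[0,0,0,0],[0,0,0,0],[0,0,0,0],[0,0,0,0],[0,0,0,0],[0,0,0,0]]' 0
python3 -m pendant '[[0,0,8,0],[0,0,25,0],[0,0,50,0],[0,0,80,0],[0,0,110,0],[0,0,140,0],[0,0,170,0],[0,0,200,0],[0,0,200,0],[0,0,200,0]]'
```

```text
time: 25.28
tcp_pos: [0.5643, -0.3786, 0.1073]
eef_rot: [-0.0, 0.722, 0.691, 0.0]
wrist_force: [0.5, -0.8, 0.6]
opening: 0.0306
time: 26.03
tcp_pos: [0.5643, -0.38, 0.1076]
eef_rot: [0.001, 0.723, 0.691, 0.0]
wrist_force: [-0.3, 0.4, 5.8]
opening: 0.0098
time: 26.87
tcp_pos: [0.5645, -0.3798, 0.3082]
eef_rot: [0.001, 0.723, 0.691, 0.0]
wrist_force: [0.1, -0.6, -4.2]
opening: 0.0096
```

```bash
python3 -m pendant '[[-2,15,5,0],[-4,50,10,0],[-6,90,10,0],[-8,130,10,0],[-10,170,10,0],[-12,210,10,0],[-14,250,10,0],[-16,290,10,0],[-18,330,10,0],[-20,370,10,0]]'|sed -n '2p;4,5p'
python3 -m pendant '[[-2,40,0,0.5],[-4,80,0,1],[-6,120,0,1.6],[-8,160,0,1.6],[-8,200,0,1.6],[-8,230,0,1.6],[-8,247,0,1.6],[-8,247,0,1.6],[-8,247,0,1.6],[-8,247,0,1.6]]'
```

```text
tcp_pos: [0.5423, -0.0077, 0.315]
wrist_force: [0.0, 0.6, -3.0]
opening: 0.0099
time: 28.53
tcp_pos: [0.5356, 0.2362, 0.3155]
eef_rot: [-0.0, 0.713, 0.701, -0.001]
wrist_force: [0.5, -0.4, -3.7]
opening: 0.0095
```

```bash
python3 -m pendant '[[0,1,-25,0.3],[0,1,-55,0.3],[0,1,-82,0.3],[0,1,-96,0.3],[0,1,-104,0.3],[0,1,-112,0.3],[0,1,-120,0.3],[0,1,-120,0.3]]'; python3 -m pendant '[[0,0,-10,0],[0,0,-25,0],[0,0,-40,0],[0,0,-52,0],[0,0,-52,0],[0,0,-52,0]]'|sed -n '2p;4p'
```

```text
time: 29.2
tcp_pos: [0.5358, 0.2375, 0.1958]
eef_rot: [-0.0, 0.712, 0.703, -0.0]
wrist_force: [0.2, 0.5, -3.1]
opening: 0.0096
tcp_pos: [0.5359, 0.2381, 0.1446]
wrist_force: [-0.7, -0.0, -1.9]
```

```bash
python3 -m pendant '[[0,0,-8,0],[0,0,-14,0],[0,0,-18,0],[0,0,-18,0],[0,0,-18,0]]' | sed -n '2p;4p'; python3 -m pendant '[[0,0,-1,0],[0,0,-2,0],[0,0,-2,0]]' | sed -n '2p;4p';python3 -m pendant '[[0,0,-1,0],[0,0,-2,0],[0,0,-2,0]]' | sed -n '2p;4p'
```

```text
tcp_pos: [0.5359, 0.2381, 0.1266]
wrist_force: [0.2, -0.4, -4.0]
tcp_pos: [0.536, 0.2382, 0.1248]
wrist_force: [-0.0, 0.0, -4.1]
tcp_pos: [0.5364, 0.2384, 0.1235]
wrist_force: [-0.4, -1.7, 4.4]
```

```bash
python3 -m pendant '[[0,0,-1,0],[0,0,-2,0],[0,0,-2,0]]' | sed -n '2p;4p';python3 -m pendant '[[0,0,-1,0],[0,0,-2,0],[0,0,-2,0]]' | sed -n '2p;4p'
```

```text
tcp_pos: [0.5361, 0.2383, 0.1209]
wrist_force: [-0.3, -0.1, 4.3]
tcp_pos: [0.5365, 0.2385, 0.1195]
wrist_force: [-0.7, -0.8, 8.6]
```

```bash
python3 -m pendant '[[0,0,-1,0],[0,0,-1.5,0],[0,0,-1.5,0]]' | sed -n '2p;4p'
```

```text
tcp_pos: [0.5374, 0.2388, 0.1194]
wrist_force: [-1.5, -1.6, 18.8]
```

Card B is home in slot 1 (hard stop at 0.1195 again). Releasing and closing its levers.

```bash
python3 -m pendant '[[0,0,2,0],[0,0,2,0],[0,0,2,0],[0,0,2,0],[0,0,2,0],[0,0,2,0],[0,0,2,0]]' 35
python3 -m pendant '[[0,0,20,0],[0,0,45,0],[0,0,65,0],[0,0,65,0],[0,40,65,0],[0,80,65,0],[0,115,65,0],[0,127,65,0],[0,127,65,0]]' 0
python3 -m pendant '[[0,0,-25,0],[0,0,-50,0],[0,0,-57,0],[0,0,-57,0],[0,0,-57,0]]'
python3 -m pendant '[[0,-5,0,0],[0,-10,0,0],[0,-15,0,0],[0,-20,0,0],[0,-24,0,0],[0,-28,0,0],[0,-32,0,0],[0,-36,0,0],[0,-41,0,0],[0,-41,0,0]]'
```

```text
time: 31.95
tcp_pos: [0.5358, 0.2382, 0.119]
eef_rot: [-0.0, 0.711, 0.703, -0.0]
wrist_force: [0.0, 0.9, 0.2]
opening: 0.0302
time: 32.7
tcp_pos: [0.5337, 0.3694, 0.1833]
eef_rot: [-0.001, 0.709, 0.705, -0.0]
wrist_force: [0.0, -0.1, 0.0]
opening: 0.0004
time: 33.12
tcp_pos: [0.5364, 0.3645, 0.1278]
eef_rot: [0.0, 0.712, 0.703, -0.0]
wrist_force: [0.8, 0.2, 1.2]
opening: 0.0002
time: 33.95
tcp_pos: [0.5364, 0.3226, 0.1272]
eef_rot: [0.0, 0.712, 0.702, -0.0]
wrist_force: [-0.1, 0.9, 1.0]
opening: 0.0003
```

```bash
python3 -m pendant '[[0,-3,0,0],[0,-5,0,0],[0,-5,0,0]]'|sed -n '2p;4p'; python3 -m pendant '[[0,-2,0,0],[0,-3,0,0],[0,-3,0,0]]'|sed -n '2p;4p';python3 -m pendant '[[0,-2,0,0],[0,-2,0,0],[0,-2,0,0]]'|sed -n '2p;4p'
```

```text
tcp_pos: [0.536, 0.3184, 0.127]
wrist_force: [-0.2, 1.3, 0.7]
tcp_pos: [0.5359, 0.3163, 0.1273]
wrist_force: [0.1, 1.7, -0.9]
tcp_pos: [0.5357, 0.3157, 0.1277]
wrist_force: [1.0, 5.6, 1.2]
```

```bash
python3 -m pendant '[[0,-2,0,0],[0,-3,0,0],[0,-3,0,0]]'|sed -n '2p;4p'
python3 -m pendant '[[0,10,0,0],[0,18,25,0],[0,18,60,0],[0,-20,60,0],[0,-60,60,0],[0,-100,60,0],[0,-140,60,0],[0,-180,60,0],[0,-198,60,0],[0,-198,60,0]]'|sed -n '2p;4p'
python3 -m pendant '[[0,0,-25,0],[0,0,-50,0],[0,0,-60,0],[0,0,-60,0],[0,0,-60,0]]'|sed -n '2p;4p'
python3 -m pendant '[[0,5,0,0],[0,10,0,0],[0,15,0,0],[0,20,0,0],[0,24,0,0],[0,28,0,0],[0,32,0,0],[0,36,0,0],[0,39,0,0],[0,39,0,0]]'|sed -n '2p;4p'
```

```text
tcp_pos: [0.5354, 0.3152, 0.1282]
wrist_force: [0.6, 12.9, 0.2]
tcp_pos: [0.5365, 0.1066, 0.1869]
wrist_force: [0.4, 0.3, 0.7]
tcp_pos: [0.5358, 0.1137, 0.1275]
wrist_force: [0.4, -0.9, -0.1]
tcp_pos: [0.5357, 0.1535, 0.1273]
wrist_force: [-0.2, -0.3, 0.1]
```

```bash
python3 -m pendant '[[0,3,0,0],[0,5,0,0],[0,5,0,0]]'|sed -n '2p;4p'; python3 -m pendant '[[0,2,0,0],[0,3,0,0],[0,3,0,0]]'|sed -n '2p;4p'; python3 -m pendant '[[0,1,0,0],[0,2,0,0],[0,2,0,0]]'|sed -n '2p;4p'
```

```text
tcp_pos: [0.5359, 0.1575, 0.1272]
wrist_force: [-0.4, -0.8, 0.6]
tcp_pos: [0.5364, 0.1581, 0.1273]
wrist_force: [-0.5, -7.9, 3.9]
tcp_pos: [0.5367, 0.1584, 0.1274]
wrist_force: [-0.3, -13.5, 6.7]
```

All four levers are at their stops. Raising and looking for the module again, as it may have been knocked.

```bash
python3 -m pendant '[[0,-10,0,0],[0,-12,30,0],[0,-20,70,0],[3,-60,90,0],[6,-100,115,0],[9,-140,140,0],[12,-180,165,0],[15,-220,185,0],[18,-260,193,0],[24,-290,193,0]]' 35|sed -n '2p;4p'
python3 -m pendant '[[0,0,0,0],[0,0,0,0],[0,0,0,0]]'|sed -n '2p;4p'
python3 - <<'E'
from h import *
w=snapshot("wrist");t=snapshot("top");s=snapshot("side")
for n,i in(("w9",w),("t9",t),("s9",s)):cv2.imwrite(f"pics/{n}.png",i[:,:,::-1])
z=np.zeros((600,800,3),np.uint8);z[:360,:480]=cv2.resize(w[:,:,::-1],(480,360));z[:240,480:]=cv2.resize(crop(s,140,260,310,410,2),(320,240))
z[360:,480:]=cv2.resize(t[170:290,150:270,::-1],(320,240));z[360:,:480]=cv2.resize(w[100:250,220:440,::-1],(480,240))
cv2.imwrite("pics/c9.png",z);st=get_state();print(st["tcp_pos"],st["eef_rot"])
E
```

```text
tcp_pos: [0.5589, -0.1193, 0.3218]
wrist_force: [1.3, 0.0, 0.1]
tcp_pos: [0.5585, -0.1173, 0.3186]
wrist_force: [0.6, 1.2, -0.8]
[ 0.55850293 -0.11632945  0.31894421] [-1.49716049e-04  7.10373945e-01  7.03824419e-01  1.50067113e-04]
```

View pics/c9.png

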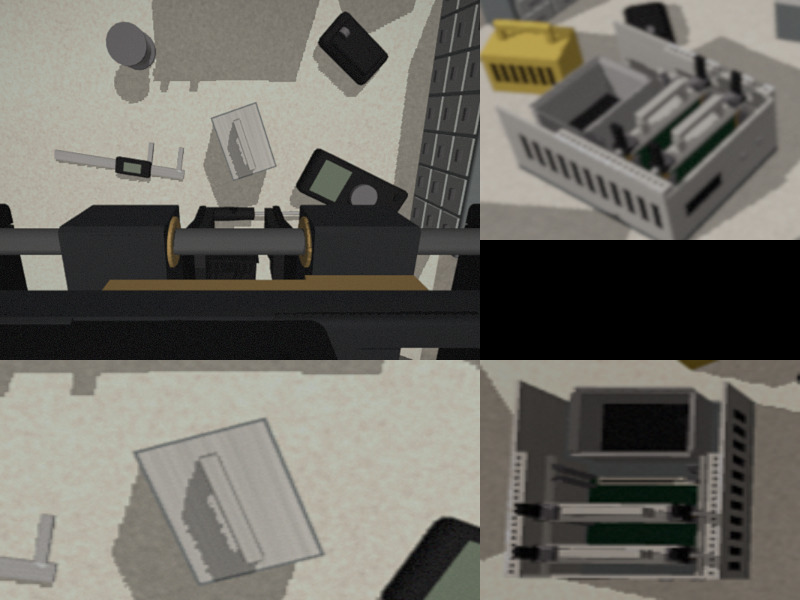

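```bash
python3 - <<'E'
from h import *
C=cam("wrist")
f=lambda u,v,z: ray(C,220+u*220/480,100+(v-360)/1.6,z)
P,Q=f(206,456,.116),f(252,560,.116);d=P-Q;print((P+Q)/2,np.linalg.norm(d),np.degrees(np.arctan2(-d[0],d[1])))
B=np.array([f(u,v,.08) for u,v in((135,452),(265,419),(323,554),(199,583))]);print(B.mean(0),np.linalg.norm(np.roll(B,-1,0)-B,axis=1),np.degrees(np.arctan2(-(B[0]+B[1]-B[2]-B[3])[0],(B[0]+B[1]-B[2]-B[3])[1])))
T=cam("top")
# bay rim in t9 crop: scale 320/120=2.667 x, 2 y ; offset (150,170), z .095
for u,v in((568,388),(695,388),(570,457),(693,454)):print(ray(T,150+(u-480)/2.667,170+(v-360)/2,.095).round(4))
w=cv2.cvtColor(cv2.imread("pics/w8.png"),cv2.COLOR_BGR2GRAY)
E
```

```text
[ 0.5654832  -0.09465354  0.116     ] 0.06980593404782726 17.666091411387782
[ 0.56681255 -0.09550384  0.08      ] [0.06823291 0.09778514 0.06819397 0.09735485] 18.35990711277909
[0.6913 0.2938 0.095 ]
[0.6903 0.1743 0.095 ]
[0.6043 0.2894 0.095 ]
[0.6072 0.1747 0.095 ]
```

```bash
python3 - <<'E'
from h import *
np.set_printoptions(linewidth=230)
w=cv2.cvtColor(cv2.imread("pics/w8.png"),cv2.COLOR_BGR2GRAY);cv2.imwrite("pics/c10.png",cv2.resize(cv2.imread("pics/w8.png")[0:170,380:520],None,fx=4,fy=3.5,interpolation=cv2.INTER_CUBIC))
E
```

```text
(no output)
```

View pics/c10.png

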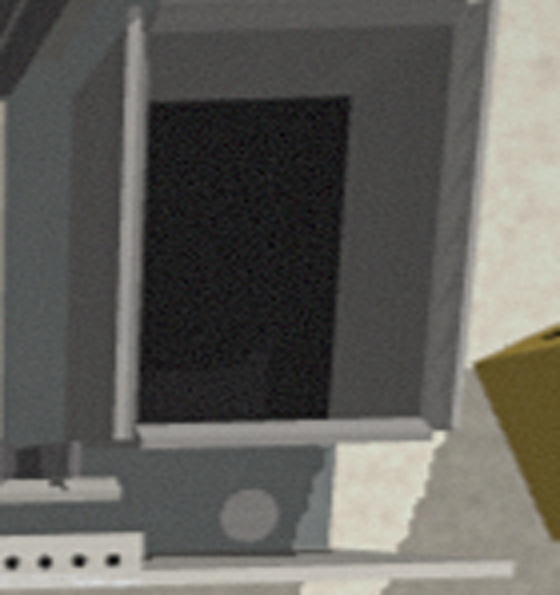

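```bash
python3 - <<'E'
from h import *
c=camera_info("wrist");T=np.eye(4);T[:3,:3]=Ro.from_quat([.7231054,.6907373,-.00075,-.0002]).as_matrix();T[:3,3]=[.513535,.095327,.315922]
M=np.linalg.inv(T@c["mount"]);C=(c["K"],M[:3,:3],M[:3,3])
for u,v in((113,438),(450,430),(130,10),(493,2)):print(ray(C,380+u/4,v/3.5,.095).round(4))
E
```

```text
[0.6089 0.1799 0.095 ]
[0.6948 0.1781 0.095 ]
[0.6115 0.2908 0.095 ]
[0.6973 0.2887 0.095 ]
```

Module: bar centre (0.5655,-0.0947), 69.8 mm long; box 68×97.6, yaw 18°, so not noticeably moved. It is grey, and the yellow ones are ignored. Bay centre is (0.653,0.2344) from the rim and (0.653,0.2347) from the slots. Grasping.

```bash
python3 -m pendant '[[3,10,-30,6],[7,21,-60,12],[7,21,-95,18.3],[7,21,-130,18.3],[7,21,-155,18.3],[7,21,-155,18.3],[7,21,-155,18.3],[7,21,-155,18.3]]' 35
```

```text
time: 39.68
tcp_pos: [0.5665, -0.0965, 0.1661]
eef_rot: [0.001, 0.59, 0.807, 0.001]
wrist_force: [0.4, 0.4, 0.6]
opening: 0.0307
```

```bash
python3 -m pendant '[[-1,1.5,-25,0.3],[-1,1.5,-50,0.3],[-1,1.5,-75,0.3],[-1,1.5,-88,0.3],[-1,1.5,-88,0.3],[-1,1.5,-88,0.3]]'
python3 -m pendant '[[0,0,0,0],[0,0,0,0],[0,0,0,0],[0,0,0,0],[0,0,0,0],[0,0,0,0],[0,0,0,0],[0,0,0,0],[0,0,0,0]]' 0
python3 -m pendant '[[0,0,8,0],[0,0,25,0],[0,0,50,0],[0,0,80,0],[0,0,110,0],[0,0,140,0],[0,0,170,0],[0,0,200,0],[0,0,200,0],[0,0,200,0]]'
```

```text
time: 40.18
tcp_pos: [0.5654, -0.0955, 0.0775]
eef_rot: [0.001, 0.588, 0.809, 0.0]
wrist_force: [0.5, -0.0, 0.7]
opening: 0.0304
time: 40.93
tcp_pos: [0.5653, -0.0956, 0.0768]
eef_rot: [0.001, 0.588, 0.809, 0.0]
wrist_force: [2.3, 0.3, 6.6]
opening: 0.0098
time: 41.77
tcp_pos: [0.5643, -0.0955, 0.2765]
eef_rot: [0.0, 0.588, 0.809, 0.0]
wrist_force: [1.1, -0.4, -6.9]
opening: 0.0093
```

```bash
python3 -m pendant '[[10,38,5,-3],[20,76,5,-6],[30,114,5,-9],[40,152,5,-12],[50,190,5,-15],[60,228,5,-18],[70,266,5,-18.9],[80,304,5,-18.9],[87,330,5,-18.9],[87,330,5,-18.9]]'|sed -n '2,5p'
python3 -m pendant '[[0,0,0,0],[0,0,0,0],[0,0,0,0]]'
```

```text
tcp_pos: [0.6489, 0.242, 0.2765]
eef_rot: [-0.003, 0.71, 0.704, -0.002]
wrist_force: [-2.0, 2.8, -6.0]
opening: 0.0098
time: 42.85
tcp_pos: [0.6514, 0.2327, 0.2796]
eef_rot: [0.0, 0.714, 0.701, -0.001]
wrist_force: [0.5, -0.7, -6.4]
opening: 0.01
```

```bash
python3 -m pendant '[[1,1.5,-25,0],[1,1.5,-50,0],[1,1.5,-75,0],[1,1.5,-95,0],[1,1.5,-98,0],[1,1.5,-98,0]]'|sed -n '2,4p'
python3 -m pendant '[[0,0,-5,0],[0,0,-10,0],[0,0,-13,0],[0,0,-13,0]]'|sed -n '2,4p'
```

```text
tcp_pos: [0.6521, 0.234, 0.1817]
eef_rot: [-0.0, 0.714, 0.7, -0.001]
wrist_force: [0.4, 0.8, -5.2]
tcp_pos: [0.6525, 0.2358, 0.1699]
eef_rot: [0.0, 0.713, 0.701, -0.0]
wrist_force: [-0.3, -0.1, -5.6]
```

```bash
python3 -m pendant '[[0,0,-4,0],[0,0,-8,0],[0,0,-8,0],[0,0,-8,0]]'|sed -n '2,4p'
```

```text
tcp_pos: [0.6524, 0.2363, 0.1618]
eef_rot: [-0.0, 0.713, 0.701, 0.0]
wrist_force: [0.1, 1.7, -6.2]
```

```bash
python3 -m pendant '[[0,0,-10,0],[0,0,-20,0],[0,0,-30,0],[0,0,-40,0],[0,0,-50,0],[0,0,-50,0],[0,0,-50,0]]'|sed -n '2,5p'
python3 -m pendant '[[0,0,-5,0],[0,0,-10,0],[0,0,-12,0],[0,0,-12,0],[0,0,-12,0]]'|sed -n '2,5p'
```

```text
tcp_pos: [0.6518, 0.2358, 0.1108]
eef_rot: [-0.001, 0.713, 0.701, -0.001]
wrist_force: [-0.8, 2.2, -7.2]
opening: 0.0099
tcp_pos: [0.6525, 0.2358, 0.0998]
eef_rot: [-0.0, 0.713, 0.701, -0.0]
wrist_force: [-0.1, 2.8, -6.7]
opening: 0.0096
```

```bash
python3 -m pendant '[[0,0,-1.5,0],[0,0,-3,0],[0,0,-3,0],[0,0,-3,0]]'|sed -n '2p;4p'; python3 -m pendant '[[0,0,-1,0],[0,0,-2,0],[0,0,-2,0]]'|sed -n '2p;4p'
```

```text
tcp_pos: [0.6528, 0.2359, 0.0976]
wrist_force: [-0.2, 1.5, -0.3]
tcp_pos: [0.6531, 0.236, 0.0976]
wrist_force: [-5.6, -0.5, 12.5]
```

On the floor at TCP 0.0976 (0.097 expected). Releasing and withdrawing.

```bash
python3 -m pendant '[[0,0,2.5,0],[0,0,2.5,0],[0,0,2.5,0],[0,0,2.5,0],[0,0,2.5,0],[0,0,2.5,0],[0,0,2.5,0]]' 35
python3 -m pendant '[[0,0,20,0],[0,0,50,0],[0,0,90,0],[0,0,130,0],[0,0,170,0],[0,-40,200,0],[0,-80,200,0],[0,-120,200,0],[0,-160,200,0],[0,-160,200,0]]'
python3 -m pendant '[[-20,-30,0,0],[-40,-60,0,0],[-60,-100,0,0],[-60,-140,0,0],[-60,-140,0,0],[-60,-140,0,0]]'
python3 - <<'E'
from h import *
t=snapshot("top");s=snapshot("side")
z=np.hstack([cv2.resize(crop(s,140,260,310,410,2),(400,400)),cv2.resize(t[170:290,150:270,::-1],(400,400),interpolation=cv2.INTER_CUBIC)])
cv2.imwrite("pics/c11.png",z)
E
```

```text
time: 46.18
tcp_pos: [0.6525, 0.2358, 0.0973]
eef_rot: [0.0, 0.713, 0.701, -0.0]
wrist_force: [0.8, 0.3, -0.0]
opening: 0.0301
time: 47.02
tcp_pos: [0.654, 0.0649, 0.2977]
eef_rot: [0.002, 0.717, 0.697, -0.001]
wrist_force: [-0.1, -1.9, -0.3]
opening: 0.0308
time: 47.52
tcp_pos: [0.5922, -0.0678, 0.2974]
eef_rot: [0.0, 0.715, 0.699, -0.0]
wrist_force: [-0.7, 1.1, 0.3]
opening: 0.031
```

View pics/c11.png

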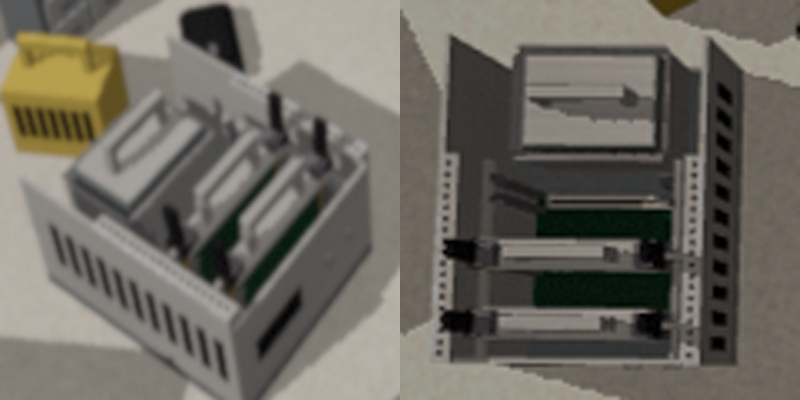

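The side and top crops show both cards seated, four levers upright, and the module level in the bay (top crop (592,100)). Handing in.

```bash
python3 -c "
from workcell import *
print(job_done())"
```

```text
the job is handed in; nothing more can be done
None
```

I put both cards (the rack held only two) into slots 0 and 1, swung all four levers in to their stops, and then lowered the grey power module to the floor of its bay. I handed the job in at about 48 s. `job_done()` gave no verdict.

**Last checks**
- **Cards:** both came to a hard stop with the TCP at z = 0.1195 m, against 0.120 m expected for home.
- **Levers:** each stopped hard under 13–15 N. The two ends' stop positions are symmetric about the cage centre to about 1 mm.
- **Module:** it stood on the floor at TCP z = 0.0976 m, against 0.097 m expected.
- **Pictures:** the final top and side crops show the cards seated, the levers upright, the module level in the bay and the gripper clear. I compared the bystanders only by eye in the pictures, not by measurement. I never went near them, and the gripper carried loads only above them.

**What disagreed**
- **Fingertips:** they sat about 35 mm further back than stated, about 18 mm behind the TCP instead of 17 mm ahead. Because of this, and because the fingers close slowly, my first two grasps closed on nothing. I found the true depth by touching the card's handle and used it from then on.
- **Cameras:** the top and side views differed from the wrist camera by a few millimetres, or a few pixels. I used the wrist camera for the final positions.

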